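# Heft the emptied scoops and tip out the one that still holds a ball

## Task

The three blue hooded scoops have just been emptied, but one of them still has a heavy steel grinding ball caught at the back under its hood. Heft the scoops to tell by weight which one it is, tip that one again so that the ball rolls into the steel pan of the scale, and stand it back upright where it stood. Do not tip an empty scoop to find out; any scoop that you lift goes back upright in its place.

Things in the scene. Friction and masses are not known exactly. Their poses are not given: they have to be found in the camera images.
- scoop_a: One of three look-alike blue hooded scoops, 120 mm long (x), 90 wide (y), 70 high to the hood's top; any of them may hold the ball. Origin: centre of underside (on the bench); z up; the open mouth is at the -x end, roughly facing the robot. A white upright fin on the hood's centre, 50 mm long (x), 16 thick (y), 70 to 116 mm above the underside, is the grip: pinch it across y.
- scoop_b: Same shape, sizes and frame as scoop_a. The mouth's lower lip is at x = -60, z = 23 mm, 82 mm wide. The inner floor slopes 8 degrees down to the closed rear: the ball stays there while the scoop is level, and rolls out over the lip once the mouth end is lowered by 15 degrees or more (30 is ample; tip slowly).
- scoop_c: Same shape, sizes and frame as scoop_a. Each scoop weighs 125 to 175 g empty; the one steel ball (36 mm diameter, hidden under the hood of one scoop) adds 190 g, so the heavy scoop weighs 315 g or more.
- pan_floor (a point): Centre of the inner floor of the open steel pan on the white scale. The pan is 190 mm (its x) by 170 mm (its y) outside, walls 4 mm thick, rim 40 mm above this point; the floor starts 61 mm above the bench. z points up. The pan rides on a spring and sinks about 12 mm under the ball.

How it is judged:
By the outcome, as a careful person would: the job done as asked, in the order asked, and still so for the second after the job is handed in, with the robot touching nothing.
It also fails if it takes over 72 s, if anything falls off the work surface, if the arm or the gripper's body presses on something with over 40 N, if the wrist force passes 120 N, or if a joint passes its speed limit or range.

## Robot

A 6-joint arm with a two-finger parallel gripper is mounted at the origin on the work surface. World frame = base frame: x ahead of the robot, y to its left, z up, the work surface at z = 0. Lengths are in m, angles in rad, forces in N, time in s.
With the tool pointing down it reaches from about 0.425 to 0.95 m from the base axis. Payload 3.5 kg.
Tool frame: the origin (TCP) lies on the mounting face of the last link; the fingertips stand 173 mm ahead of it and the grasp point (between the pads) lies 155 mm ahead of it; z points along the fingers, x is the direction in which the jaws open and shut, and the axes are right-handed (so a half turn about z gives the same grasp; the last joint's range is limited). The gripper opens to 85 mm and grips with 20 to 120 N. Pads are 22 mm wide; open, the fingers measure 114 mm over their backs; the gripper's body (76 mm by 85 mm) begins 54 mm behind the grasp point. The pads swing forward as they close: fully open they stand 13 mm farther back than shut.
Start: joints at [-1.431, 0.286, 1.577, -0, 1.279, -0.15], TCP at [0.193, -0.647, 0.405] pointing down, gripper open.
Joint ranges: [-2.77, 2.77], [-0.9, 2.22], [0.21, 2.48], [-1.53, 4.67], [0.24, 2.81], [-2.84, 2.84]. Speed limits (rad/s): [2.79, 2.79, 3.14, 3.14, 3.14, 3.14].

## Interface

Orientations are given as a unit quaternion [x, y, z, w].
In Python, from plant import get_state, read_camera, sign_off gives the robot as it stands.
- The arm moves only by the shell command python3 -m jog 'ROWS' [FORCE]. ROWS is JSON, a list of rows, each an object of numbers: "grip": the closure, from 0 (fully open) to 1 (shut); "x", "y", "z": the shift along the tool's x, y, z in mm; "rx", "ry", "rz": the turn, a rotation vector about the tool's x, y, z in degrees. A call has 1 to 8 rows; each row shifts and turns the commanded pose from where the row before left it, along the tool's axes as they then stand; what a row does not reach is not made up. A row lasts 1/12 s, in which the tool goes at most 41.7 mm and 7.16 degrees, less where a joint would pass 70% of its speed; a pose out of reach is approached as far as the arm can. A call with a gripper value outside its range is refused whole. The fingers move at their own pace and stop on an object; FORCE is the grip in N (left out, the last holds). Time passes only in rows, so rows that do not move let the fingers close. It gives the time, the measured TCP pose, the force and the opening at its end, in the units of the state.
- get_state(): the state, without advancing time (a new reading comes with each control period).
- read_camera(name): name is "scene" or "top" or "wrist"; returns a dict with "frame" (384x512x3 uint8, red, green, blue), "intrinsics" (3x3 intrinsics, pixels), "R" (3x3) and "t" (3): a world point X has camera coordinates R X + t. Camera axes: x right, y down, z forward; pixel columns grow to the right and rows downward; lengths in m; the calibration is good to about 2 mm. A picture is of the moment at which its call begins. There is no depth.
- sign_off(): hands the job in, once; it reports no verdict.
The state is a dict: "time": time; "qpos": joint angles; "dq": joint speeds; "joint_efforts": joint torques, N m; "eef_pos": TCP position; "tcp_rot": TCP orientation; "contact_force": force on the tool from outside, world axes, zero at the start; "wrist_torque": the same for the moment, N m; "opening": opening from 0.0 (shut) to 1.0 (fully open).
Only numpy, scipy, OpenCV 4.12 (cv2) and the standard library are available. Lean on these libraries where they do the work, as an engineer would, in place of code of your own. Each camera call takes 0.05 s, during which the arm holds its last target.

## Working session

There is one attempt and no reset: what is moved stays moved. The work goes in short steps, Python scripts to look and compute and a shell command to move; the robot and the scene stay as the last step left them, time stands still between calls to the robot, and variables do not carry over. Pictures are saved under pics/ and viewed, and the job is handed in when it is done.

```bash
ls; mkdir -p pics
python3 - <<'E'
from plant import get_state, read_camera
import cv2
s=get_state();print(s)
for n in ["scene","top","wrist"]:
    c=read_camera(n);cv2.imwrite(f"pics/{n}0.png",c["frame"][:,:,::-1]);print(n,c["intrinsics"].tolist(),c["R"].tolist(),c["t"].tolist())
E
```

```text
pics
{'time': 0.0, 'qpos': array([-1.43100662e+00,  2.87198993e-01,  1.57817358e+00,  2.51209758e-05,
        1.27856774e+00, -1.50004605e-01]), 'dq': array([-2.68964950e-04,  9.27137058e-04,  1.15993749e-03, -1.74241414e-04,
        5.34061449e-04,  5.93686782e-05]), 'joint_efforts': array([ 6.33686886e-04, -4.05981088e+01, -2.92625159e+01, -8.54804603e-05,
        5.92424491e-03,  1.11855289e-05]), 'eef_pos': array([ 0.19287732, -0.64660079,  0.40332632]), 'tcp_rot': array([ 0.80179373, -0.59759972, -0.00081723, -0.00084271]), 'contact_force': array([-0.04387616, -0.31542897, -1.70784701]), 'wrist_torque': array([-0.01735644,  0.01355222, -0.04362982]), 'opening': 1.0022709495382698}
scene [[439.82743662526235, 0.0, 255.45256470795462], [0.0, 439.82743662526235, 182.47381463519324], [0.0, 0.0, 1.0]] [[0.6856358083484599, 0.7279419564927504, 0.0020115386798301286], [0.6157699077517911, -0.5785047066298368, -0.5349389919556033], [-0.3882408518145719, 0.36801197315390866, -0.844888293561736]] [-0.3653453484776984, -0.2825285792218295, 1.4014941005191595]
top [[379.88885818510096, 0.0, 255.32902800299215], [0.0, 379.88885818510096, 188.95164964652614], [0.0, 0.0, 1.0]] [[-0.072867858605361, -0.9973406725284361, 0.001363122443511775], [-0.9769283228503455, 0.07110124483441788, -0.20138437127991649], [0.20075190458643274, -0.0160061208143341, -0.9795113459789001]] [0.02356580318306442, 0.5540462739500637, 0.7591249366421793]
wrist [[314.9551354345393, 0.0, 252.98309911281333], [0.0, 314.9551354345393, 185.52174486452046], [0.0, 0.0, 1.0]] [[0.28460555112168273, -0.958641494518271, -0.0024829938585386414], [-0.9074474693543085, -0.2702401668859037, 0.3217286784915863], [-0.3090934658532703, -0.0893125813603953, -0.946828649850414]] [-0.6740400541872581, -0.04162417936490707, 0.38136683708981267]
```

View pics/scene0.png

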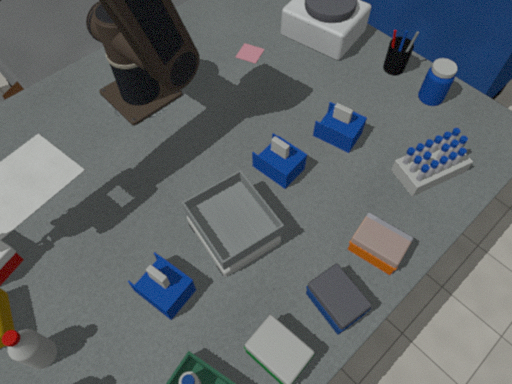

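View pics/top0.png

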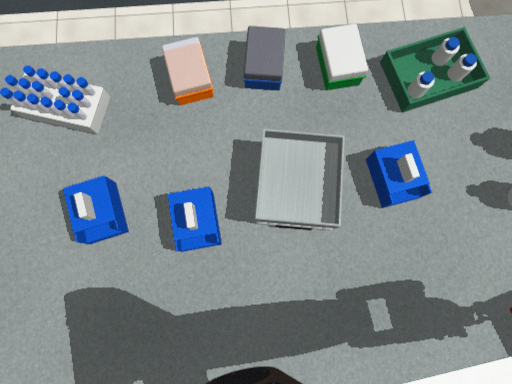

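View pics/wrist0.png

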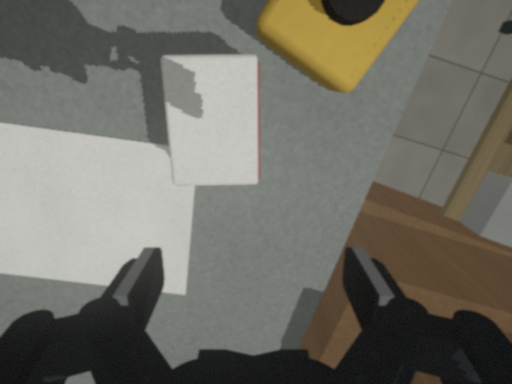

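Scene: three blue scoops with white fins. In the top view they sit near (95,210), (193,218) and (400,172), and the pan is near (300,180). I'll enlarge crops of these.

Run:
```python
import cv2,numpy as np
t=cv2.imread("pics/top0.png")
def cr(im,x,y,w,h,k): return cv2.resize(im[y:y+h,x:x+w],None,fx=k,fy=k,interpolation=cv2.INTER_CUBIC)
a=np.hstack([cr(t,55,168,80,80,4.75),cr(t,155,180,80,80,4.75)])
a=np.hstack([cr(t,55,168,80,80,5),cr(t,155,180,80,80,5)]);b=np.hstack([cr(t,358,132,80,80,3.75),cr(t,245,120,110,120,2.5)[:300]])
cv2.imwrite("pics/c1.png",a);cv2.imwrite("pics/c2.png",b)
s=cv2.imread("pics/scene0.png")
cv2.imwrite("pics/c3.png",np.hstack([cr(s,250,95,120,95,4),cr(s,125,250,75,95,4)]))
```

```text
(no output)
```

View pics/c1.png

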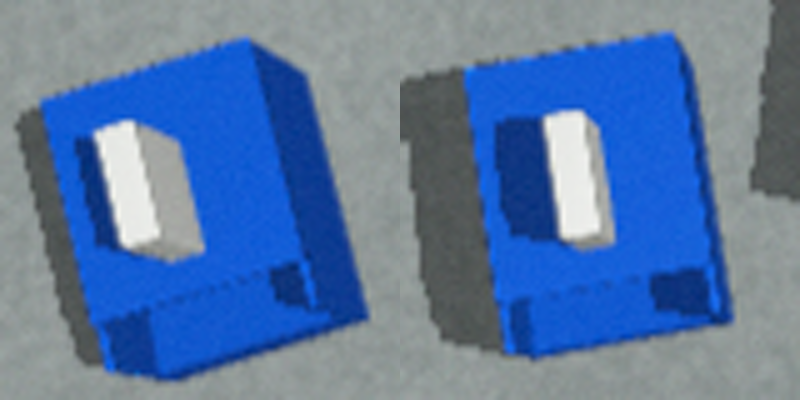

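View pics/c2.png

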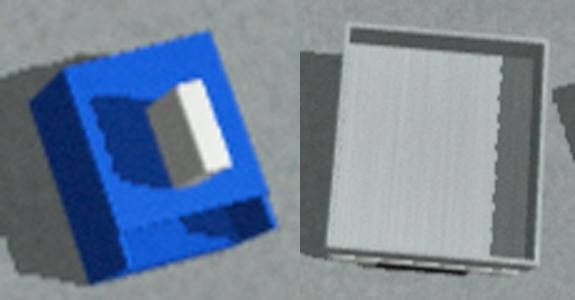

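View pics/c3.png

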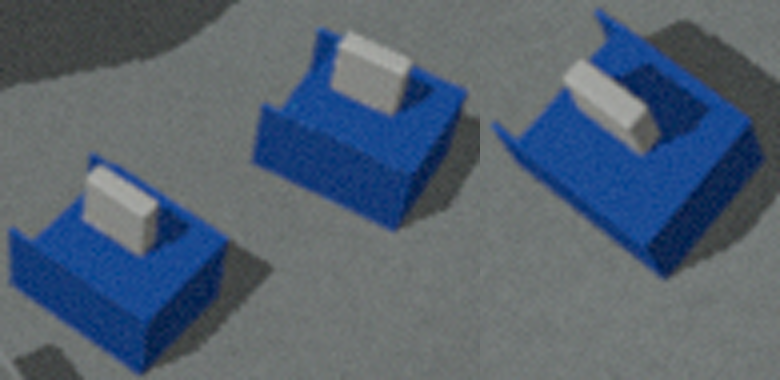

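Top-view crops: fin tops are bright rectangles, and the rear hood edges and pan rim corners are crisp. I'll project them to world points.

```bash
cat > h.py <<'E'
import numpy as np,cv2
from plant import get_state, read_camera
def ray(c,px,z):
    K,R,t=map(np.asarray,(c["intrinsics"],c["R"],c["t"]))
    d=R.T@np.linalg.solve(K,[px[0],px[1],1.]);o=-R.T@t
    return o+d*(z-o[2])/d[2]
def proj(c,X):
    p=np.asarray(c["intrinsics"])@(np.asarray(c["R"])@X+c["t"]);return p[:2]/p[2]
E
python3 - <<'E'
from h import *
c=read_camera("top");s=read_camera("scene");f=c["frame"]
def px(p,o,k): return (np.array(p)+.5)/k-.5+np.array(o)
P={"L":([(42,102),(248,40)],(55,168),5),"M":([(68,68),(275,33)],(155,180),5),"R":([(65,70),(210,33)],(358,132),3.75)}
for k,(pp,o,sc) in P.items():
    a,b=[ray(c,px(p,o,sc),.07) for p in pp]
    d=b-a; yaw=np.arctan2(d[0],-d[1])  # a is +y side, b -y side; scoop y axis = a-b
    y=(a-b)[:2];yaw=np.degrees(np.arctan2(-y[0],y[1]))
    ctr=(a+b)/2-0.06*np.array([np.cos(np.radians(yaw)),np.sin(np.radians(yaw)),0])
    print(k,"rear",(a+b)/2,"w",np.linalg.norm(d),"yaw",yaw,"ctr",ctr[:2])
    x0,y0=o;sub=f[y0:y0+80,x0:x0+80].astype(int)
    m=((sub.min(2)>205)).astype(np.uint8)
    n,l,st,ce=cv2.connectedComponentsWithStats(m);i=1+np.argmax(st[1:,4])
    cn=max(cv2.findContours((l==i).astype(np.uint8),0,2)[0],key=cv2.contourArea)
    cpx=ce[i]+np.array(o);X=ray(c,cpx,.116)
    ys,xs=np.nonzero(l==i);W=np.array([ray(c,(u+x0,v+y0),.116)[:2] for u,v in zip(xs,ys)]);W0=W-W.mean(0)
    v=np.linalg.svd(W0,full_matrices=False)[2][0];v*=np.sign(v[0])
    print("  fin",cpx,X[:2],"yaw",np.degrees(np.arctan2(v[1],v[0])),"n",st[i,4],"scene px",proj(s,X))
pr=[ray(c,px(p,(245,120),2.5),.101) for p in [(47,25),(247,42),(233,265),(28,258)]]
pr=np.array(pr);print(pr,pr.mean(0),np.linalg.norm(pr-np.roll(pr,1,0),axis=1))
st=get_state();R=__import__("scipy.spatial.transform",fromlist=["x"]).Rotation.from_quat(st["tcp_rot"]).as_matrix();print(R.round(3),st["eef_pos"],st["time"])
E
```

```text
L rear [0.59333183 0.34471146 0.07      ] w 0.08888720438032212 yaw 13.455655565944861 ctr [0.53497881 0.33074989]
  fin [ 80.21511628 204.5       ] [0.53592558 0.33025864] yaw 14.154739977993339 n 172 scene px [343.18503917 108.15565025]
M rear [0.56006457 0.12316229 0.07      ] w 0.08804548929287091 yaw 5.687643665143587 ctr [0.50035995 0.11721598]
  fin [189.06779661 214.62146893] [0.50029542 0.11736123] yaw 5.914722955385655 n 177 scene px [279.62638737 142.62644482]
R rear [ 0.62565505 -0.32336762  0.07      ] w 0.08816476163565773 yaw 10.501192893675713 ctr [ 0.56665998 -0.33430298]
  fin [412.00680272 165.08163265] [ 0.56810469 -0.33402751] yaw 10.459508461530529 n 147 scene px [155.23062507 273.4066999 ]
[[ 0.67022056 -0.04235527  0.101     ]
 [ 0.64322117 -0.20768966  0.101     ]
 [ 0.4588543  -0.17432113  0.101     ]
 [ 0.47627029 -0.01216995  0.101     ]] [ 0.56214158 -0.109134    0.101     ] [0.19628515 0.16752441 0.18736222 0.16308378]
[[ 0.286 -0.958 -0.   ]
 [-0.958 -0.286  0.001]
 [-0.001 -0.    -1.   ]] [ 0.19289897 -0.64673617  0.40406635] 0.25
```

```bash
cat >> h.py <<'E'
from scipy.spatial.transform import Rotation as Ro
def plan(pos,yaw,pitch=0):
    """needed: first turn (rotvec deg, tool), then shift mm in the turned tool frame. pitch>0 = mouth down"""
    s=get_state();R=Ro.from_quat(s["tcp_rot"]);y=np.radians(yaw)
    ys=np.array([-np.sin(y),np.cos(y),0]);z=np.array([0,0,-1.]);x=-ys
    T=Ro.from_matrix(np.c_[x,np.cross(z,x),z]);T=T*Ro.from_euler('x',pitch,degrees=True)
    d=np.asarray(pos)-s["eef_pos"]
    print("t",round(s["time"],2),"tcp",s["eef_pos"].round(4),"turn",np.degrees((R.inv()*T).as_rotvec()).round(2),"shift",(1e3*T.inv().apply(d)).round(1),"before turn",(1e3*R.inv().apply(d)).round(1),"F",s["contact_force"].round(2),"op",round(s["opening"],3))
def weigh(n=6):
    a=[];
    for i in range(n):
        read_camera("top");s=get_state();a.append(np.r_[s["contact_force"],s["joint_efforts"][1:3]])
    a=np.array(a);print("F,eff mean",a.mean(0).round(2),"std",a.std(0).round(2),"t",s["time"])
E
python3 - <<'E'
from h import *
c=read_camera("top");s=read_camera("scene")
# bottle cap
A=[];b=[]
P=[np.asarray(k["intrinsics"])@np.c_[k["R"],k["t"]] for k in (c,s)]
X=cv2.triangulatePoints(P[0],P[1],np.array([[511.],[310.]]),np.array([[12.],[338.]]));X=X[:3,0]/X[3];print("cap",X,proj(c,X),proj(s,X))
plan([.567,-.334,.332],10.5)
weigh(3)
E
```

```text
cap [ 0.22505044 -0.74038173 -0.32813935] [504.16401237 305.04116694] [  5.12135578 335.84227109]
t 0.35 tcp [ 0.1929 -0.6468  0.4044] turn [-0.    0.03  6.1 ] shift [-239.4 -424.8   72.4] before turn [-192.8 -447.9   72.5] F [-0.13 -0.03  0.43] op 1.003
F,eff mean [  0.27  -0.07   0.24 -40.54 -29.25] std [0.11 0.2  0.39 0.01 0.01] t 0.5
```

```bash
python3 -m jog '[{"z":-35,"rz":6.1,"grip":0},{"z":-35},{"z":-30},{"x":-10,"y":-18},{"x":-18,"y":-32},{"x":-18,"y":-32},{"x":-18,"y":-32},{"x":-18,"y":-32}]' | tail -3
python3 -m jog '[{"x":-18,"y":-32},{"x":-18,"y":-32},{"x":-18,"y":-32},{"x":-18,"y":-32},{"x":-18,"y":-32},{"x":-18,"y":-32},{"x":-18,"y":-32},{"x":-18,"y":-32}]' | tail -3
python3 -c "
from h import *
plan([.567,-.334,.332],10.5)"
```

```text
t 0.5 tcp [ 0.1929 -0.6468  0.4047] turn [0.   0.   6.11] shift [-239.4 -424.8   72.7] before turn [-192.9 -447.9   72.7] F [ 0.12 -0.35  0.78] op 1.0$[0]: bad value
$[0]: bad value
```

```bash
python3 -m jog '[{"grip":0.0,"x":0,"y":0,"z":-35,"rx":0,"ry":0,"rz":6.1}]'; python3 -m jog '[{"grip":0,"z":-35}]'; python3 -m jog --help | head -20
```

```text
time: 0.58
eef_pos: [0.1926, -0.6457, 0.4306]
tcp_rot: [0.768, -0.64, -0.006, -0.005]
contact_force: [-0.2, -0.2, -1.9]
opening: 1.002$[0]: bad value
invalid input: not JSON, or not a number
```

```bash
python3 -m jog '[{"grip":0,"x":0,"y":0,"z":-35,"rx":0,"ry":0,"rz":0},{"grip":0,"x":0,"y":0,"z":-30,"rx":0,"ry":0,"rz":0},{"grip":0,"x":-10,"y":-18,"z":0,"rx":0,"ry":0,"rz":0},{"grip":0,"x":-18,"y":-32,"z":0,"rx":0,"ry":0,"rz":0},{"grip":0,"x":-18,"y":-32,"z":0,"rx":0,"ry":0,"rz":0},{"grip":0,"x":-18,"y":-32,"z":0,"rx":0,"ry":0,"rz":0},{"grip":0,"x":-18,"y":-32,"z":0,"rx":0,"ry":0,"rz":0},{"grip":0,"x":-18,"y":-32,"z":0,"rx":0,"ry":0,"rz":0}]'
python3 -m jog '[{"grip":0,"x":-18,"y":-32,"z":0,"rx":0,"ry":0,"rz":0},{"grip":0,"x":-18,"y":-32,"z":0,"rx":0,"ry":0,"rz":0},{"grip":0,"x":-18,"y":-32,"z":0,"rx":0,"ry":0,"rz":0},{"grip":0,"x":-18,"y":-32,"z":0,"rx":0,"ry":0,"rz":0},{"grip":0,"x":-18,"y":-32,"z":0,"rx":0,"ry":0,"rz":0},{"grip":0,"x":-18,"y":-32,"z":0,"rx":0,"ry":0,"rz":0},{"grip":0,"x":-18,"y":-32,"z":0,"rx":0,"ry":0,"rz":0}]'
python3 -c "
from h import *
plan([.567,-.334,.332],10.5)
read_camera('top');plan([.567,-.334,.332],10.5)"
```

```text
time: 1.25
eef_pos: [0.3507, -0.5147, 0.5049]
tcp_rot: [0.769, -0.64, 0.0, 0.0]
contact_force: [0.4, -1.0, 0.1]
opening: 1.001
time: 1.83
eef_pos: [0.5481, -0.3499, 0.505]
tcp_rot: [0.769, -0.639, 0.0, 0.0]
contact_force: [-0.1, -0.7, 0.0]
opening: 0.998
t 1.83 tcp [ 0.5481 -0.3499  0.505 ] turn [-0.02 -0.02  0.01] shift [-12.1 -21.5 173. ] before turn [-12.2 -21.4 173. ] F [-0.08 -0.7   0.03] op 0.998
t 1.88 tcp [ 0.5518 -0.3457  0.5048] turn [-0.27  0.15  0.31] shift [ -8.7 -17.1 172.8] before turn [ -8.2 -16.3 172.9] F [ 1.78  2.83 -0.35] op 1.001
```

```bash
python3 -m jog '[{"grip":0,"x":-8,"y":-14,"z":20,"rx":0,"ry":0,"rz":0},{"grip":0,"x":-5,"y":-9,"z":35,"rx":0,"ry":0,"rz":0},{"grip":0,"x":0,"y":0,"z":38,"rx":0,"ry":0,"rz":0},{"grip":0,"x":0,"y":0,"z":38,"rx":0,"ry":0,"rz":0},{"grip":0,"x":0,"y":0,"z":28,"rx":0,"ry":0,"rz":0},{"grip":0,"x":0,"y":0,"z":14,"rx":0,"ry":0,"rz":0},{"grip":0,"x":0,"y":0,"z":0,"rx":0,"ry":0,"rz":0},{"grip":0,"x":0,"y":0,"z":0,"rx":0,"ry":0,"rz":0}]'
python3 -c "
from h import *
plan([.5675,-.334,.252],10.5)
c=read_camera('wrist');cv2.imwrite('pics/w1.png',c['frame'][:,:,::-1])
for z,p in ((.116,(.5675,-.334)),): print(proj(c,np.r_[p,z]))
"
```

```text
time: 2.55
eef_pos: [0.5673, -0.3347, 0.3322]
tcp_rot: [0.769, -0.639, 0.0, -0.0]
contact_force: [0.3, -0.3, 1.2]
opening: 0.999
t 2.55 tcp [ 0.5673 -0.3347  0.3322] turn [-0.   -0.   -0.01] shift [-0.7 -0.3 80.2] before turn [-0.7 -0.3 80.2] F [ 0.31 -0.26  1.21] op 0.999
[251.55617886 213.64387966]
```

View pics/w1.png

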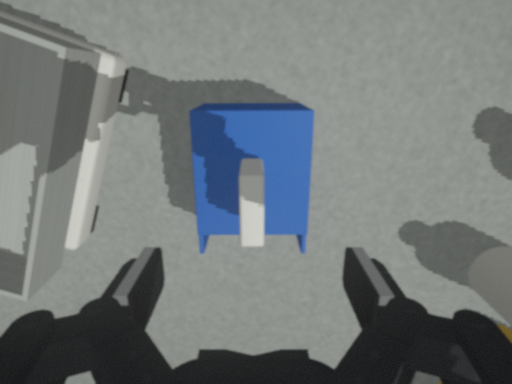

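Wrist view: the fin is centred between the fingers at (252,205) and aligned. Descending to grip it.

```bash
python3 -m jog '[{"grip":0,"x":0,"y":0,"z":15,"rx":0,"ry":0,"rz":0},{"grip":0,"x":0,"y":0,"z":25,"rx":0,"ry":0,"rz":0},{"grip":0,"x":0,"y":0,"z":25,"rx":0,"ry":0,"rz":0},{"grip":0,"x":0,"y":0,"z":15,"rx":0,"ry":0,"rz":0},{"grip":0,"x":0,"y":0,"z":0,"rx":0,"ry":0,"rz":0},{"grip":0,"x":0,"y":0,"z":0,"rx":0,"ry":0,"rz":0},{"grip":0,"x":0,"y":0,"z":0,"rx":0,"ry":0,"rz":0}]' 60
python3 -c "
from h import *
plan([.5675,-.334,.252],10.5)
weigh(4)"
python3 -m jog '[{"grip":1,"x":0,"y":0,"z":0,"rx":0,"ry":0,"rz":0},{"grip":1,"x":0,"y":0,"z":0,"rx":0,"ry":0,"rz":0},{"grip":1,"x":0,"y":0,"z":0,"rx":0,"ry":0,"rz":0},{"grip":1,"x":0,"y":0,"z":0,"rx":0,"ry":0,"rz":0},{"grip":1,"x":0,"y":0,"z":0,"rx":0,"ry":0,"rz":0},{"grip":1,"x":0,"y":0,"z":0,"rx":0,"ry":0,"rz":0},{"grip":1,"x":0,"y":0,"z":0,"rx":0,"ry":0,"rz":0},{"grip":1,"x":0,"y":0,"z":0,"rx":0,"ry":0,"rz":0}]' 60
python3 -c "
from h import *
plan([.5675,-.334,.252],10.5)"
```

```text
time: 3.18
eef_pos: [0.568, -0.335, 0.2544]
tcp_rot: [0.769, -0.639, 0.002, -0.0]
contact_force: [1.1, -0.1, -0.1]
opening: 1.004
t 3.18 tcp [ 0.568  -0.335   0.2544] turn [-0.16 -0.19  0.  ] shift [-1.1  0.3  2.4] before turn [-1.1  0.4  2.4] F [ 1.08 -0.08 -0.06] op 1.004
F,eff mean [  0.23  -0.51  -0.07 -41.18 -25.55] std [0.36 0.19 0.82 0.26 0.2 ] t 3.3833
time: 4.05
eef_pos: [0.5672, -0.3343, 0.2516]
tcp_rot: [0.769, -0.639, -0.0, -0.0]
contact_force: [-0.5, -0.5, -0.3]
opening: 0.179
t 4.05 tcp [ 0.5672 -0.3343  0.2516] turn [0.01 0.02 0.01] shift [-0.2 -0.4 -0.4] before turn [-0.2 -0.4 -0.4] F [-0.52 -0.46 -0.25] op 0.179
```

```bash
python3 -m jog '[{"grip":1,"x":0,"y":0,"z":-5,"rx":0,"ry":0,"rz":0},{"grip":1,"x":0,"y":0,"z":-10,"rx":0,"ry":0,"rz":0},{"grip":1,"x":0,"y":0,"z":-10,"rx":0,"ry":0,"rz":0},{"grip":1,"x":0,"y":0,"z":-5,"rx":0,"ry":0,"rz":0},{"grip":1,"x":0,"y":0,"z":0,"rx":0,"ry":0,"rz":0},{"grip":1,"x":0,"y":0,"z":0,"rx":0,"ry":0,"rz":0},{"grip":1,"x":0,"y":0,"z":0,"rx":0,"ry":0,"rz":0},{"grip":1,"x":0,"y":0,"z":0,"rx":0,"ry":0,"rz":0}]'
python3 -c "
from h import *
weigh(12);plan([.5675,-.334,.252],10.5);c=read_camera('wrist');cv2.imwrite('pics/w2.png',c['frame'][:,:,::-1])"
```

```text
time: 4.72
eef_pos: [0.567, -0.3342, 0.2811]
tcp_rot: [0.769, -0.639, -0.001, 0.0]
contact_force: [0.4, -0.2, -1.4]
opening: 0.182
F,eff mean [  0.18  -0.09  -1.62 -41.83 -27.14] std [0.57 0.65 0.42 0.08 0.05] t 5.3167
t 5.32 tcp [ 0.5672 -0.3344  0.2817] turn [-0. -0.  0.] shift [-0.3 -0.3 29.7] before turn [-0.3 -0.3 29.7] F [ 0.71  0.83 -2.2 ] op 0.183
```

View pics/w2.png

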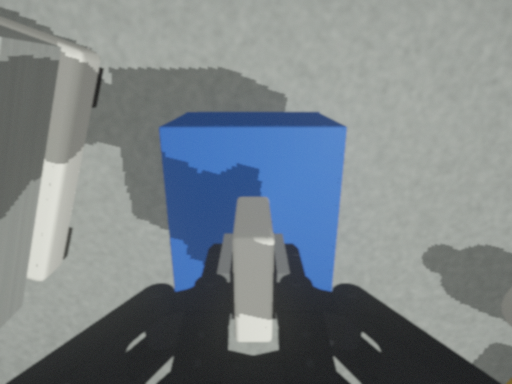

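Lifted R reads about 1.6 N (about 165 g), so it is empty. Putting it straight back.

```bash
python3 -m jog '[{"grip":1,"x":0,"y":0,"z":8,"rx":0,"ry":0,"rz":0},{"grip":1,"x":0,"y":0,"z":10,"rx":0,"ry":0,"rz":0},{"grip":1,"x":0,"y":0,"z":7,"rx":0,"ry":0,"rz":0},{"grip":1,"x":0,"y":0,"z":3,"rx":0,"ry":0,"rz":0},{"grip":1,"x":0,"y":0,"z":2,"rx":0,"ry":0,"rz":0},{"grip":1,"x":0,"y":0,"z":0,"rx":0,"ry":0,"rz":0},{"grip":1,"x":0,"y":0,"z":0,"rx":0,"ry":0,"rz":0},{"grip":0,"x":0,"y":0,"z":0,"rx":0,"ry":0,"rz":0}]'
python3 -m jog '[{"grip":0,"x":0,"y":0,"z":0,"rx":0,"ry":0,"rz":0},{"grip":0,"x":0,"y":0,"z":0,"rx":0,"ry":0,"rz":0},{"grip":0,"x":0,"y":0,"z":0,"rx":0,"ry":0,"rz":0},{"grip":0,"x":0,"y":0,"z":0,"rx":0,"ry":0,"rz":0},{"grip":0,"x":0,"y":0,"z":0,"rx":0,"ry":0,"rz":0},{"grip":0,"x":0,"y":0,"z":-5,"rx":0,"ry":0,"rz":0},{"grip":0,"x":0,"y":0,"z":-15,"rx":0,"ry":0,"rz":0}]'
python3 -m jog '[{"grip":0,"x":0,"y":0,"z":-30,"rx":0,"ry":0,"rz":0},{"grip":0,"x":0,"y":0,"z":-38,"rx":0,"ry":0,"rz":0},{"grip":0,"x":0,"y":0,"z":-38,"rx":0,"ry":0,"rz":0},{"grip":0,"x":0,"y":0,"z":-30,"rx":0,"ry":0,"rz":0},{"grip":0,"x":0,"y":0,"z":0,"rx":0,"ry":0,"rz":0},{"grip":0,"x":0,"y":0,"z":0,"rx":0,"ry":0,"rz":0}]'
python3 -c "
from h import *
weigh(6);plan([.50,.117,.332],5.8)
c=read_camera('wrist');cv2.imwrite('pics/w3.png',c['frame'][:,:,::-1])"
```

```text
time: 6.03
eef_pos: [0.5673, -0.3344, 0.2515]
tcp_rot: [0.769, -0.639, 0.0, -0.0]
contact_force: [-0.2, 0.4, -0.0]
opening: 0.31
time: 6.62
eef_pos: [0.5664, -0.3338, 0.2695]
tcp_rot: [0.769, -0.639, -0.003, 0.0]
contact_force: [-0.6, 0.3, -0.7]
opening: 0.997
time: 7.12
eef_pos: [0.5675, -0.3345, 0.4132]
tcp_rot: [0.769, -0.639, 0.004, -0.0]
contact_force: [-0.3, 0.2, -0.3]
opening: 0.998
F,eff mean [  0.39  -0.15  -0.28 -40.24 -30.13] std [0.58 0.23 0.81 0.54 0.54] t 7.4167
t 7.42 tcp [ 0.567  -0.3342  0.4057] turn [0.14 0.15 4.7 ] shift [-455.7   21.    73.7] before turn [-455.7  -16.6   74.9] F [-0.16  0.24  0.19] op 1.003
```

View pics/w3.png

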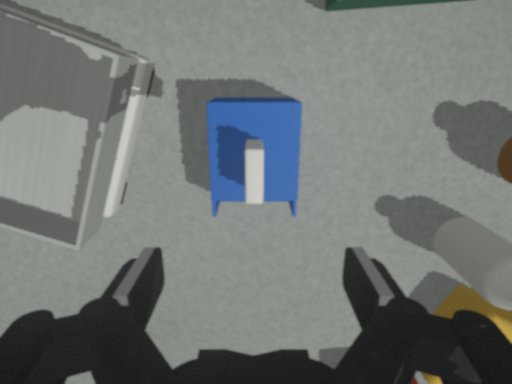

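R is back upright at (254,150) in the wrist view, and the tool rose clear. Next is M.

```bash
python3 -m jog '[{"grip":0,"x":0,"y":0,"z":0,"rx":0,"ry":0,"rz":4.7},{"grip":0,"x":-18,"y":1,"z":0,"rx":0,"ry":0,"rz":0},{"grip":0,"x":-36,"y":2,"z":0,"rx":0,"ry":0,"rz":0},{"grip":0,"x":-38,"y":2,"z":0,"rx":0,"ry":0,"rz":0},{"grip":0,"x":-38,"y":2,"z":0,"rx":0,"ry":0,"rz":0},{"grip":0,"x":-38,"y":2,"z":0,"rx":0,"ry":0,"rz":0},{"grip":0,"x":-38,"y":2,"z":0,"rx":0,"ry":0,"rz":0},{"grip":0,"x":-38,"y":2,"z":0,"rx":0,"ry":0,"rz":0}]'
python3 -m jog '[{"grip":0,"x":-38,"y":2,"z":0,"rx":0,"ry":0,"rz":0},{"grip":0,"x":-38,"y":2,"z":0,"rx":0,"ry":0,"rz":0},{"grip":0,"x":-38,"y":2,"z":0,"rx":0,"ry":0,"rz":0},{"grip":0,"x":-38,"y":2,"z":0,"rx":0,"ry":0,"rz":0},{"grip":0,"x":-35,"y":1,"z":10,"rx":0,"ry":0,"rz":0},{"grip":0,"x":-20,"y":1,"z":20,"rx":0,"ry":0,"rz":0},{"grip":0,"x":-5,"y":0,"z":20,"rx":0,"ry":0,"rz":0},{"grip":0,"x":0,"y":0,"z":20,"rx":0,"ry":0,"rz":0}]'
python3 -m jog '[{"grip":0,"x":0,"y":0,"z":0,"rx":0,"ry":0,"rz":0},{"grip":0,"x":0,"y":0,"z":0,"rx":0,"ry":0,"rz":0},{"grip":0,"x":0,"y":0,"z":0,"rx":0,"ry":0,"rz":0}]'
python3 -c "
from h import *
plan([.50,.117,.252],5.8)
c=read_camera('wrist');cv2.imwrite('pics/w4.png',c['frame'][:,:,::-1])"
```

```text
time: 8.13
eef_pos: [0.5289, -0.0913, 0.407]
tcp_rot: [0.742, -0.671, -0.001, 0.0]
contact_force: [0.3, 1.0, 0.8]
opening: 0.998
time: 8.8
eef_pos: [0.4976, 0.1189, 0.3367]
tcp_rot: [0.743, -0.669, -0.0, -0.0]
contact_force: [0.2, 0.2, -0.9]
opening: 0.999
time: 9.05
eef_pos: [0.4987, 0.1167, 0.3385]
tcp_rot: [0.742, -0.671, 0.0, -0.0]
contact_force: [-0.5, 0.4, 0.3]
opening: 1.0
t 9.05 tcp [0.4987 0.1167 0.3385] turn [-0.05 -0.01 -0.02] shift [-0.1 -1.4 86.5] before turn [-0.1 -1.3 86.6] F [-0.54  0.43  0.27] op 1.0
```

View pics/w4.png

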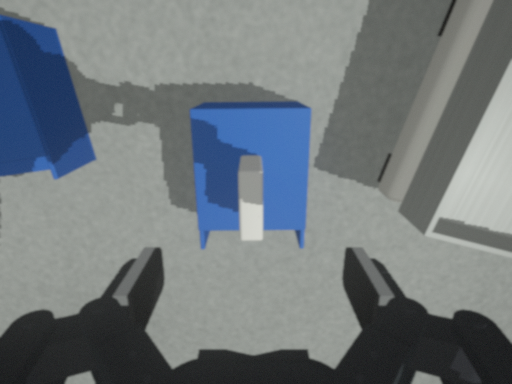

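Wrist view: M's fin is centred and aligned at (251,200). I'll descend, grip, lift 30 mm and weigh.

```bash
python3 -m jog '[{"grip":0,"x":0,"y":-1.3,"z":16,"rx":0,"ry":0,"rz":0},{"grip":0,"x":0,"y":0,"z":25,"rx":0,"ry":0,"rz":0},{"grip":0,"x":0,"y":0,"z":25,"rx":0,"ry":0,"rz":0},{"grip":0,"x":0,"y":0,"z":15,"rx":0,"ry":0,"rz":0},{"grip":0,"x":0,"y":0,"z":5,"rx":0,"ry":0,"rz":0},{"grip":0,"x":0,"y":0,"z":0,"rx":0,"ry":0,"rz":0},{"grip":0,"x":0,"y":0,"z":0,"rx":0,"ry":0,"rz":0},{"grip":1,"x":0,"y":0,"z":0,"rx":0,"ry":0,"rz":0}]' 60
python3 -m jog '[{"grip":1,"x":0,"y":0,"z":0,"rx":0,"ry":0,"rz":0},{"grip":1,"x":0,"y":0,"z":0,"rx":0,"ry":0,"rz":0},{"grip":1,"x":0,"y":0,"z":0,"rx":0,"ry":0,"rz":0},{"grip":1,"x":0,"y":0,"z":0,"rx":0,"ry":0,"rz":0},{"grip":1,"x":0,"y":0,"z":0,"rx":0,"ry":0,"rz":0},{"grip":1,"x":0,"y":0,"z":0,"rx":0,"ry":0,"rz":0},{"grip":1,"x":0,"y":0,"z":0,"rx":0,"ry":0,"rz":0}]' 60
python3 -c "
from h import *
plan([.50,.117,.252],5.8);weigh(4)"
python3 -m jog '[{"grip":1,"x":0,"y":0,"z":-5,"rx":0,"ry":0,"rz":0},{"grip":1,"x":0,"y":0,"z":-10,"rx":0,"ry":0,"rz":0},{"grip":1,"x":0,"y":0,"z":-10,"rx":0,"ry":0,"rz":0},{"grip":1,"x":0,"y":0,"z":-5,"rx":0,"ry":0,"rz":0},{"grip":1,"x":0,"y":0,"z":0,"rx":0,"ry":0,"rz":0},{"grip":1,"x":0,"y":0,"z":0,"rx":0,"ry":0,"rz":0},{"grip":1,"x":0,"y":0,"z":0,"rx":0,"ry":0,"rz":0},{"grip":1,"x":0,"y":0,"z":0,"rx":0,"ry":0,"rz":0}]'
python3 -c "
from h import *
weigh(12);plan([.5,.117,.252],5.8)"
```

```text
time: 9.77
eef_pos: [0.5005, 0.117, 0.2538]
tcp_rot: [0.742, -0.671, 0.001, -0.001]
contact_force: [0.4, -0.1, -0.1]
opening: 0.883
time: 10.35
eef_pos: [0.4995, 0.1172, 0.2518]
tcp_rot: [0.742, -0.67, -0.0, -0.0]
contact_force: [-1.2, 0.6, 1.3]
opening: 0.18
t 10.35 tcp [0.4995 0.1172 0.2518] turn [0.   0.01 0.01] shift [ 0.2 -0.5 -0.2] before turn [ 0.2 -0.5 -0.2] F [-1.2   0.63  1.32] op 0.18
F,eff mean [ -0.56   1.09   1.43 -28.44 -24.17] std [0.2  0.23 0.55 0.06 0.02] t 10.55
time: 11.22
eef_pos: [0.4992, 0.1171, 0.2812]
tcp_rot: [0.742, -0.67, -0.0, 0.0]
contact_force: [-0.7, 0.5, -1.6]
opening: 0.181
F,eff mean [ 2.000e-02 -2.000e-01 -1.610e+00 -2.918e+01 -2.630e+01] std [0.67 0.31 0.33 0.05 0.03] t 11.8167
t 11.82 tcp [0.4995 0.1171 0.2817] turn [ 0.   -0.    0.01] shift [ 0.2 -0.5 29.7] before turn [ 0.2 -0.5 29.7] F [ 0.24 -0.36 -1.7 ] op 0.18
```

M also reads 1.6 N, so it is empty. Setting it back and moving on to L.

```bash
python3 -m jog '[{"grip":1,"x":0,"y":0,"z":8,"rx":0,"ry":0,"rz":0},{"grip":1,"x":0,"y":0,"z":10,"rx":0,"ry":0,"rz":0},{"grip":1,"x":0,"y":0,"z":7,"rx":0,"ry":0,"rz":0},{"grip":1,"x":0,"y":0,"z":3,"rx":0,"ry":0,"rz":0},{"grip":1,"x":0,"y":0,"z":2,"rx":0,"ry":0,"rz":0},{"grip":1,"x":0,"y":0,"z":0,"rx":0,"ry":0,"rz":0},{"grip":1,"x":0,"y":0,"z":0,"rx":0,"ry":0,"rz":0},{"grip":0,"x":0,"y":0,"z":0,"rx":0,"ry":0,"rz":0}]'
python3 -m jog '[{"grip":0,"x":0,"y":0,"z":0,"rx":0,"ry":0,"rz":0},{"grip":0,"x":0,"y":0,"z":0,"rx":0,"ry":0,"rz":0},{"grip":0,"x":0,"y":0,"z":0,"rx":0,"ry":0,"rz":0},{"grip":0,"x":0,"y":0,"z":0,"rx":0,"ry":0,"rz":0},{"grip":0,"x":0,"y":0,"z":0,"rx":0,"ry":0,"rz":0},{"grip":0,"x":0,"y":0,"z":-5,"rx":0,"ry":0,"rz":0},{"grip":0,"x":0,"y":0,"z":-15,"rx":0,"ry":0,"rz":0}]'
python3 -m jog '[{"grip":0,"x":0,"y":0,"z":-30,"rx":0,"ry":0,"rz":0},{"grip":0,"x":0,"y":0,"z":-35,"rx":0,"ry":0,"rz":0},{"grip":0,"x":0,"y":0,"z":-20,"rx":0,"ry":0,"rz":0},{"grip":0,"x":0,"y":0,"z":0,"rx":0,"ry":0,"rz":0},{"grip":0,"x":0,"y":0,"z":0,"rx":0,"ry":0,"rz":0}]'
python3 -c "
from h import *
weigh(5);plan([.535,.3305,.332],14)
c=read_camera('wrist');cv2.imwrite('pics/w5.png',c['frame'][:,:,::-1])"
```

```text
time: 12.48
eef_pos: [0.4997, 0.1172, 0.2517]
tcp_rot: [0.742, -0.67, 0.0, -0.0]
contact_force: [0.1, -0.2, 0.6]
opening: 0.307
time: 13.07
eef_pos: [0.4985, 0.117, 0.2699]
tcp_rot: [0.742, -0.67, -0.002, 0.002]
contact_force: [-0.8, -0.1, -0.2]
opening: 0.998
time: 13.48
eef_pos: [0.4998, 0.1172, 0.3587]
tcp_rot: [0.742, -0.67, 0.001, -0.001]
contact_force: [-1.0, 0.5, -0.2]
opening: 1.002
F,eff mean [  0.05  -0.21  -0.11 -27.47 -28.49] std [0.43 0.23 0.36 0.34 0.42] t 13.7333
t 13.73 tcp [0.499  0.1171 0.3548] turn [ 0.2   0.03 -8.2 ] shift [-198.4  -86.5   22.8] before turn [-208.7  -57.4   22.7] F [ 0.74 -0.44  0.34] op 1.001
```

View pics/w5.png

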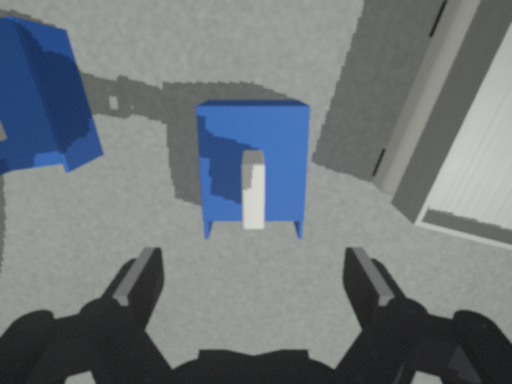

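M is back in place, with its fin at (253,190).

```bash
python3 -m jog '[{"grip":0,"x":0,"y":0,"z":0,"rx":0,"ry":0,"rz":-4.1},{"grip":0,"x":0,"y":0,"z":0,"rx":0,"ry":0,"rz":-4.1},{"grip":0,"x":-18,"y":-8,"z":0,"rx":0,"ry":0,"rz":0},{"grip":0,"x":-34,"y":-15,"z":0,"rx":0,"ry":0,"rz":0},{"grip":0,"x":-36,"y":-16,"z":0,"rx":0,"ry":0,"rz":0},{"grip":0,"x":-36,"y":-16,"z":0,"rx":0,"ry":0,"rz":0},{"grip":0,"x":-36,"y":-16,"z":0,"rx":0,"ry":0,"rz":0},{"grip":0,"x":-26,"y":-11,"z":0,"rx":0,"ry":0,"rz":0}]'
python3 -m jog '[{"grip":0,"x":-12,"y":-5,"z":5,"rx":0,"ry":0,"rz":0},{"grip":0,"x":0,"y":0,"z":15,"rx":0,"ry":0,"rz":0},{"grip":0,"x":0,"y":0,"z":0,"rx":0,"ry":0,"rz":0},{"grip":0,"x":0,"y":0,"z":0,"rx":0,"ry":0,"rz":0},{"grip":0,"x":0,"y":0,"z":0,"rx":0,"ry":0,"rz":0}]'
python3 -c "
from h import *
plan([.535,.3305,.252],14)
c=read_camera('wrist');cv2.imwrite('pics/w6.png',c['frame'][:,:,::-1])"
```

```text
time: 14.45
eef_pos: [0.534, 0.3201, 0.3556]
tcp_rot: [0.788, -0.615, -0.001, 0.0]
contact_force: [0.5, -0.5, 1.0]
opening: 0.998
time: 14.87
eef_pos: [0.5361, 0.3295, 0.3363]
tcp_rot: [0.788, -0.616, -0.0, 0.001]
contact_force: [0.3, -0.6, 0.3]
opening: 1.0
t 14.87 tcp [0.5361 0.3295 0.3363] turn [ 0.07 -0.02 -0.05] shift [-1.2  0.8 84.3] before turn [-1.3  0.7 84.3] F [ 0.3  -0.58  0.29] op 1.0
```

View pics/w6.png

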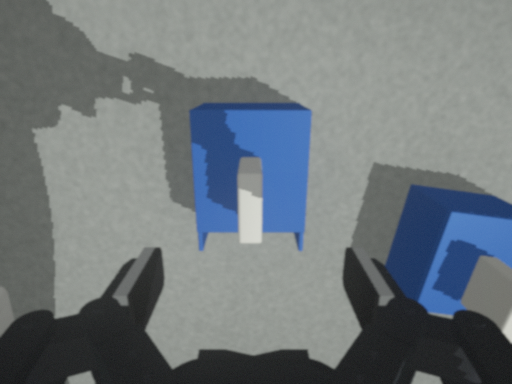

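Wrist view: L's fin is at (250,200) and aligned. The scoop at lower right is M, clear of the fingers. Grip, lift and weigh.

```bash
python3 -m jog '[{"grip":0,"x":-1,"y":0,"z":16,"rx":0,"ry":0,"rz":0},{"grip":0,"x":0,"y":0,"z":25,"rx":0,"ry":0,"rz":0},{"grip":0,"x":0,"y":0,"z":25,"rx":0,"ry":0,"rz":0},{"grip":0,"x":0,"y":0,"z":14,"rx":0,"ry":0,"rz":0},{"grip":0,"x":0,"y":0,"z":4,"rx":0,"ry":0,"rz":0},{"grip":0,"x":0,"y":0,"z":0,"rx":0,"ry":0,"rz":0},{"grip":0,"x":0,"y":0,"z":0,"rx":0,"ry":0,"rz":0},{"grip":1,"x":0,"y":0,"z":0,"rx":0,"ry":0,"rz":0}]' 80
python3 -m jog '[{"grip":1,"x":0,"y":0,"z":0,"rx":0,"ry":0,"rz":0},{"grip":1,"x":0,"y":0,"z":0,"rx":0,"ry":0,"rz":0},{"grip":1,"x":0,"y":0,"z":0,"rx":0,"ry":0,"rz":0},{"grip":1,"x":0,"y":0,"z":0,"rx":0,"ry":0,"rz":0},{"grip":1,"x":0,"y":0,"z":0,"rx":0,"ry":0,"rz":0},{"grip":1,"x":0,"y":0,"z":0,"rx":0,"ry":0,"rz":0},{"grip":1,"x":0,"y":0,"z":0,"rx":0,"ry":0,"rz":0}]' 80
python3 -c "
from h import *
plan([.535,.3305,.252],14);weigh(4)"
python3 -m jog '[{"grip":1,"x":0,"y":0,"z":-5,"rx":0,"ry":0,"rz":0},{"grip":1,"x":0,"y":0,"z":-10,"rx":0,"ry":0,"rz":0},{"grip":1,"x":0,"y":0,"z":-10,"rx":0,"ry":0,"rz":0},{"grip":1,"x":0,"y":0,"z":-5,"rx":0,"ry":0,"rz":0},{"grip":1,"x":0,"y":0,"z":0,"rx":0,"ry":0,"rz":0},{"grip":1,"x":0,"y":0,"z":0,"rx":0,"ry":0,"rz":0},{"grip":1,"x":0,"y":0,"z":0,"rx":0,"ry":0,"rz":0},{"grip":1,"x":0,"y":0,"z":0,"rx":0,"ry":0,"rz":0}]'
python3 -c "
from h import *
weigh(12);plan([.535,.3305,.252],14)"
```

```text
time: 15.58
eef_pos: [0.5366, 0.3314, 0.2549]
tcp_rot: [0.788, -0.616, 0.001, -0.002]
contact_force: [0.2, -0.4, 0.9]
opening: 0.886
time: 16.17
eef_pos: [0.5358, 0.3315, 0.2531]
tcp_rot: [0.788, -0.616, -0.0, -0.0]
contact_force: [-2.3, 1.7, 2.7]
opening: 0.179
t 16.17 tcp [0.5358 0.3315 0.2531] turn [-0.01  0.02  0.  ] shift [0.8 1.  1.1] before turn [0.8 1.  1.1] F [-2.26  1.74  2.73] op 0.179
F,eff mean [ -1.14   0.83   2.83 -37.47 -24.57] std [0.37 0.42 0.35 0.16 0.08] t 16.3667
time: 17.03
eef_pos: [0.5355, 0.3311, 0.2821]
tcp_rot: [0.788, -0.616, -0.0, 0.001]
contact_force: [0.1, -0.5, -3.9]
opening: 0.177
F,eff mean [-0.000e+00 -1.000e-02 -3.740e+00 -4.079e+01 -2.802e+01] std [0.56 0.62 0.4  0.07 0.04] t 17.6333
t 17.63 tcp [0.5358 0.3313 0.2827] turn [-0.   -0.    0.01] shift [ 0.5  0.9 30.7] before turn [ 0.5  0.9 30.7] F [ 0.07 -0.77 -4.32] op 0.178
```

L reads 3.7 N (about 380 g), so it holds the ball. I'll raise it level and turn it toward the pan's axis.

```bash
python3 -m jog '[{"grip":1,"x":0,"y":0,"z":-4,"rx":0,"ry":0,"rz":0},{"grip":1,"x":0,"y":0,"z":-8,"rx":0,"ry":0,"rz":0},{"grip":1,"x":0,"y":0,"z":-12,"rx":0,"ry":0,"rz":0},{"grip":1,"x":0,"y":0,"z":-15,"rx":0,"ry":0,"rz":0},{"grip":1,"x":0,"y":0,"z":-15,"rx":0,"ry":0,"rz":0.6},{"grip":1,"x":0,"y":0,"z":-15,"rx":0,"ry":0,"rz":1},{"grip":1,"x":0,"y":0,"z":-15,"rx":0,"ry":0,"rz":2},{"grip":1,"x":0,"y":0,"z":-15,"rx":0,"ry":0,"rz":2}]' 80
python3 -m jog '[{"grip":1,"x":0,"y":0,"z":-15,"rx":0,"ry":0,"rz":2},{"grip":1,"x":0,"y":0,"z":-10,"rx":0,"ry":0,"rz":3},{"grip":1,"x":0,"y":0,"z":-5,"rx":0,"ry":0,"rz":3},{"grip":1,"x":0,"y":0,"z":0,"rx":0,"ry":0,"rz":3},{"grip":1,"x":0,"y":0,"z":0,"rx":0,"ry":0,"rz":3},{"grip":1,"x":0,"y":0,"z":0,"rx":0,"ry":0,"rz":2},{"grip":1,"x":0,"y":0,"z":0,"rx":0,"ry":0,"rz":2},{"grip":1,"x":0,"y":0,"z":0,"rx":0,"ry":0,"rz":0}]'
python3 -c "
from h import *
plan([.651,-.124,.40],-9.6)"
```

```text
time: 18.3
eef_pos: [0.5358, 0.3312, 0.3843]
tcp_rot: [0.756, -0.654, 0.0, -0.001]
contact_force: [0.8, -0.3, -4.0]
opening: 0.181
time: 18.97
eef_pos: [0.5357, 0.3312, 0.4134]
tcp_rot: [-0.645, 0.764, -0.0, 0.001]
contact_force: [0.1, -0.6, -3.2]
opening: 0.177
t 18.97 tcp [0.5357 0.3312 0.4134] turn [-0.1   0.07 -0.03] shift [ 429.6 -189.6   13.4] before turn [ 429.5 -189.8   13.3] F [ 0.08 -0.58 -3.2 ] op 0.177
```

```bash
python3 -m jog '[{"grip":1,"x":4.5,"y":-2,"z":0,"rx":0,"ry":0,"rz":0},{"grip":1,"x":9,"y":-4,"z":0,"rx":0,"ry":0,"rz":0},{"grip":1,"x":14,"y":-6,"z":0,"rx":0,"ry":0,"rz":0},{"grip":1,"x":18,"y":-8,"z":0,"rx":0,"ry":0,"rz":0},{"grip":1,"x":18,"y":-8,"z":0,"rx":0,"ry":0,"rz":0},{"grip":1,"x":18,"y":-8,"z":0,"rx":0,"ry":0,"rz":0},{"grip":1,"x":18,"y":-8,"z":0,"rx":0,"ry":0,"rz":0},{"grip":1,"x":18,"y":-8,"z":0,"rx":0,"ry":0,"rz":0}]' >/dev/null
python3 -m jog '[{"grip":1,"x":18,"y":-8,"z":0,"rx":0,"ry":0,"rz":0},{"grip":1,"x":18,"y":-8,"z":0,"rx":0,"ry":0,"rz":0},{"grip":1,"x":18,"y":-8,"z":0,"rx":0,"ry":0,"rz":0},{"grip":1,"x":18,"y":-8,"z":0,"rx":0,"ry":0,"rz":0},{"grip":1,"x":18,"y":-8,"z":0,"rx":0,"ry":0,"rz":0},{"grip":1,"x":18,"y":-8,"z":0,"rx":0,"ry":0,"rz":0},{"grip":1,"x":18,"y":-8,"z":0,"rx":0,"ry":0,"rz":0},{"grip":1,"x":18,"y":-8,"z":0,"rx":0,"ry":0,"rz":0}]' >/dev/null
python3 -m jog '[{"grip":1,"x":18,"y":-8,"z":0,"rx":0,"ry":0,"rz":0},{"grip":1,"x":18,"y":-8,"z":0,"rx":0,"ry":0,"rz":0},{"grip":1,"x":18,"y":-8,"z":0,"rx":0,"ry":0,"rz":0},{"grip":1,"x":18,"y":-8,"z":0,"rx":0,"ry":0,"rz":0},{"grip":1,"x":18,"y":-8,"z":0,"rx":0,"ry":0,"rz":0},{"grip":1,"x":18,"y":-8,"z":0,"rx":0,"ry":0,"rz":0},{"grip":1,"x":18,"y":-8,"z":0,"rx":0,"ry":0,"rz":0},{"grip":1,"x":14,"y":-6,"z":0,"rx":0,"ry":0,"rz":0}]'
python3 -m jog '[{"grip":1,"x":9,"y":-4,"z":0,"rx":0,"ry":0,"rz":0},{"grip":1,"x":4.5,"y":-2,"z":0,"rx":0,"ry":0,"rz":0},{"grip":1,"x":0,"y":0,"z":0,"rx":0,"ry":0,"rz":0},{"grip":1,"x":0,"y":0,"z":0,"rx":0,"ry":0,"rz":0},{"grip":1,"x":0,"y":0,"z":0,"rx":0,"ry":0,"rz":0}]'
python3 -c "
from h import *
plan([.651,-.124,.365],-9.6)
for n in('wrist','scene'):
  c=read_camera(n);cv2.imwrite('pics/%s7.png'%n,c['frame'][:,:,::-1])"
```

```text
time: 20.97
eef_pos: [0.6441, -0.0973, 0.4118]
tcp_rot: [-0.645, 0.764, -0.0, -0.0]
contact_force: [-0.4, 0.6, -3.5]
opening: 0.175
time: 21.38
eef_pos: [0.6479, -0.1078, 0.4117]
tcp_rot: [-0.646, 0.763, 0.0, 0.0]
contact_force: [-0.5, -0.9, -2.8]
opening: 0.178
t 21.38 tcp [ 0.6479 -0.1078  0.4117] turn [0.03 0.03 0.06] shift [15.5 -5.8 46.7] before turn [15.5 -5.8 46.7] F [-0.49 -0.91 -2.8 ] op 0.178
```

View pics/scene7.png

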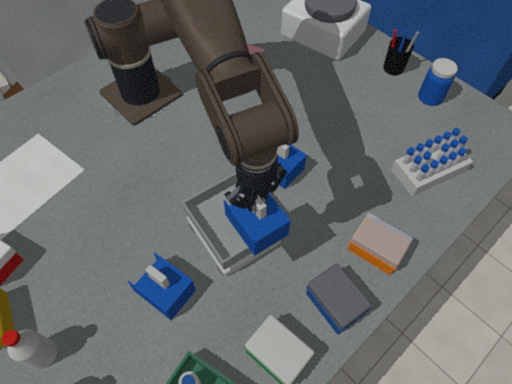

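View pics/wrist7.png

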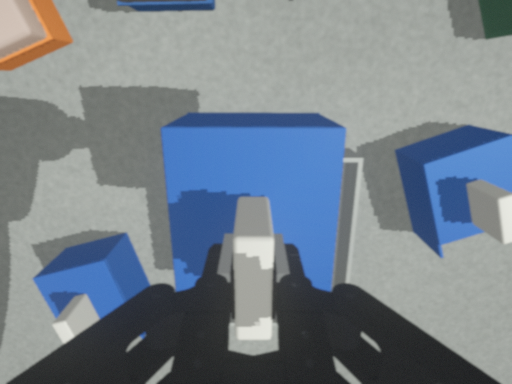

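```bash
python3 -m jog '[{"grip":1,"x":4,"y":-2,"z":5,"rx":0,"ry":0,"rz":0},{"grip":1,"x":6,"y":-2,"z":10,"rx":0,"ry":0,"rz":0},{"grip":1,"x":4,"y":-2,"z":12,"rx":0,"ry":0,"rz":0},{"grip":1,"x":1.5,"y":0,"z":12,"rx":0,"ry":0,"rz":0},{"grip":1,"x":0,"y":0,"z":6,"rx":0,"ry":0,"rz":0},{"grip":1,"x":0,"y":0,"z":2,"rx":0,"ry":0,"rz":0},{"grip":1,"x":0,"y":0,"z":0,"rx":0,"ry":0,"rz":0},{"grip":1,"x":0,"y":0,"z":0,"rx":0,"ry":0,"rz":0}]'
python3 -c "
from h import *
plan([.651,-.124,.365],-9.6)
for n in('wrist','top'):
  c=read_camera(n);cv2.imwrite('pics/%s8.png'%n,c['frame'][:,:,::-1])
  for p in ((.643,-.208),(.670,-.042),(.459,-.174),(.476,-.012)): print(n,proj(c,np.r_[p,.101]).round())"
```

```text
time: 22.15
eef_pos: [0.6515, -0.1248, 0.3647]
tcp_rot: [-0.646, 0.764, -0.0, 0.0]
contact_force: [-0.6, -0.6, -2.9]
opening: 0.171
t 22.15 tcp [ 0.6515 -0.1248  0.3647] turn [-0.01  0.01  0.01] shift [-0.8  0.6 -0.3] before turn [-0.8  0.6 -0.3] F [-0.55 -0.57 -2.86] op 0.171
wrist [360. 183.]
wrist [144. 184.]
wrist [336. 366.]
wrist [169. 374.]
top [344. 137.]
top [263. 130.]
top [338. 226.]
top [256. 223.]
```

View pics/wrist8.png

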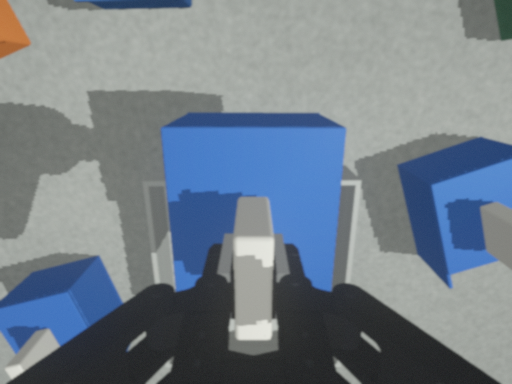

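View pics/top8.png

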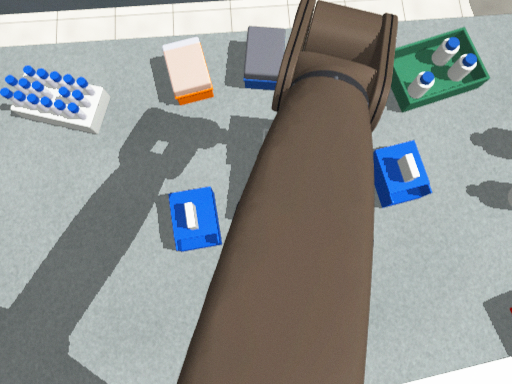

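Wrist view: the scoop is centred over the pan, with rim corners at (145,183) and (358,183) as predicted. Tipping slowly about the lip.

```bash
python3 -m jog '[{"grip":1,"x":0,"y":4,"z":-1,"rx":1,"ry":0,"rz":0},{"grip":1,"x":0,"y":8,"z":-2,"rx":2,"ry":0,"rz":0},{"grip":1,"x":0,"y":8,"z":-1,"rx":2,"ry":0,"rz":0},{"grip":1,"x":0,"y":4,"z":1,"rx":1,"ry":0,"rz":0},{"grip":1,"x":0,"y":4,"z":1,"rx":1,"ry":0,"rz":0},{"grip":1,"x":0,"y":4,"z":1,"rx":1,"ry":0,"rz":0},{"grip":1,"x":0,"y":4,"z":1,"rx":1,"ry":0,"rz":0},{"grip":1,"x":0,"y":4,"z":1,"rx":1,"ry":0,"rz":0}]'
python3 -m jog '[{"grip":1,"x":0,"y":4,"z":1,"rx":1,"ry":0,"rz":0},{"grip":1,"x":0,"y":4,"z":0,"rx":1,"ry":0,"rz":0},{"grip":1,"x":0,"y":4,"z":-1,"rx":1,"ry":0,"rz":0},{"grip":1,"x":0,"y":4,"z":-1,"rx":1,"ry":0,"rz":0},{"grip":1,"x":0,"y":4,"z":-1,"rx":1,"ry":0,"rz":0},{"grip":1,"x":0,"y":4,"z":-1,"rx":1,"ry":0,"rz":0},{"grip":1,"x":0,"y":4,"z":-1,"rx":1,"ry":0,"rz":0},{"grip":1,"x":0,"y":4,"z":-1,"rx":1,"ry":0,"rz":0}]'
python3 -c "
from h import *
plan([.651,-.124,.365],-9.6)
for n in('wrist','scene'):
  c=read_camera(n);cv2.imwrite('pics/%s9.png'%n,c['frame'][:,:,::-1])"
```

```text
time: 22.92
eef_pos: [0.6123, -0.1183, 0.3605]
tcp_rot: [-0.643, 0.761, -0.067, 0.057]
contact_force: [0.4, -0.3, -3.4]
opening: 0.178
time: 23.58
eef_pos: [0.5802, -0.1129, 0.3583]
tcp_rot: [-0.637, 0.754, -0.12, 0.102]
contact_force: [0.3, -0.1, -2.0]
opening: 0.175
t 23.58 tcp [ 0.5802 -0.1129  0.3583] turn [-1.812e+01 -1.000e-02  0.000e+00] shift [ -0.8 -71.6  -6.7] before turn [ -0.8 -70.1  15.9] F [ 0.27 -0.13 -1.98] op 0.175
```

View pics/scene9.png

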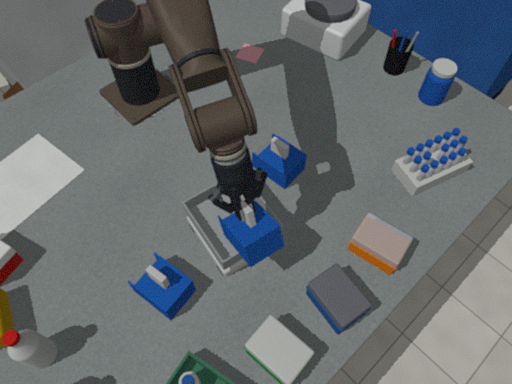

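The force has dropped to about 2 N, so the ball is probably leaving. I'll keep tipping to about 30° and hold.

```bash
python3 -m jog '[{"grip":1,"x":0,"y":4,"z":-1,"rx":1,"ry":0,"rz":0},{"grip":1,"x":0,"y":6,"z":-1.5,"rx":1.5,"ry":0,"rz":0},{"grip":1,"x":0,"y":6,"z":-1.5,"rx":1.5,"ry":0,"rz":0},{"grip":1,"x":0,"y":8,"z":-2,"rx":2,"ry":0,"rz":0},{"grip":1,"x":0,"y":8,"z":-2,"rx":2,"ry":0,"rz":0},{"grip":1,"x":0,"y":8,"z":-2,"rx":2,"ry":0,"rz":0},{"grip":1,"x":0,"y":4,"z":-1,"rx":1,"ry":0,"rz":0},{"grip":1,"x":0,"y":0,"z":0,"rx":0,"ry":0,"rz":0}]'
python3 -m jog '[{"grip":1,"x":0,"y":0,"z":0,"rx":0,"ry":0,"rz":0},{"grip":1,"x":0,"y":0,"z":0,"rx":0,"ry":0,"rz":0},{"grip":1,"x":0,"y":0,"z":0,"rx":0,"ry":0,"rz":0},{"grip":1,"x":0,"y":0,"z":0,"rx":0,"ry":0,"rz":0}]'
python3 -c "
from h import *
weigh(8);plan([.651,-.124,.365],-9.6)
c=read_camera('scene');cv2.imwrite('pics/s10.png',cv2.resize(c['frame'][160:290,150:310,::-1],None,fx=4,fy=4))"
```

```text
time: 24.35
eef_pos: [0.5359, -0.1053, 0.3515]
tcp_rot: [-0.625, 0.739, -0.192, 0.162]
contact_force: [-0.6, -0.1, -0.9]
opening: 0.173
time: 24.68
eef_pos: [0.5369, -0.1056, 0.3515]
tcp_rot: [-0.625, 0.739, -0.191, 0.162]
contact_force: [0.2, -0.3, -1.8]
opening: 0.175
F,eff mean [  0.05   0.15  -2.08 -28.85 -29.57] std [0.29 0.42 0.46 0.03 0.01] t 25.0833
t 25.08 tcp [ 0.5365 -0.1055  0.3513] turn [-2.899e+01  0.000e+00  1.000e-02] shift [  -0.8 -116.   -13.7] before turn [  -0.8 -108.1   44.2] F [-0.06  0.62 -1.76] op 0.175
```

View pics/s10.png

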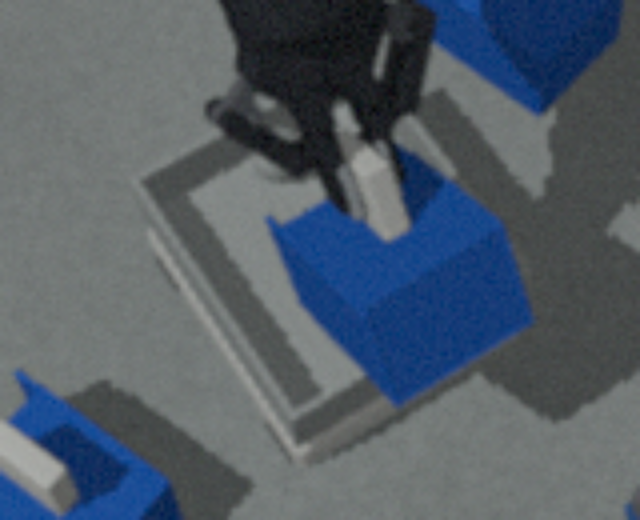

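```bash
python3 -m jog '[{"grip":1,"x":0,"y":-3,"z":-5,"rx":0,"ry":0,"rz":0},{"grip":1,"x":0,"y":-6,"z":-11,"rx":0,"ry":0,"rz":0},{"grip":1,"x":0,"y":-8,"z":-14,"rx":0,"ry":0,"rz":0},{"grip":1,"x":0,"y":-8,"z":-14,"rx":0,"ry":0,"rz":0},{"grip":1,"x":0,"y":-4,"z":-8,"rx":-2,"ry":0,"rz":0},{"grip":1,"x":0,"y":0,"z":0,"rx":-4,"ry":0,"rz":0},{"grip":1,"x":0,"y":0,"z":0,"rx":-5,"ry":0,"rz":0},{"grip":1,"x":0,"y":0,"z":0,"rx":-5,"ry":0,"rz":0}]'
python3 -m jog '[{"grip":1,"x":0,"y":0,"z":0,"rx":-5,"ry":0,"rz":0},{"grip":1,"x":0,"y":0,"z":0,"rx":-4,"ry":0,"rz":0},{"grip":1,"x":0,"y":0,"z":0,"rx":-3,"ry":0,"rz":0},{"grip":1,"x":0,"y":0,"z":0,"rx":-1,"ry":0,"rz":0},{"grip":1,"x":0,"y":0,"z":0,"rx":0,"ry":0,"rz":0},{"grip":1,"x":0,"y":0,"z":0,"rx":0,"ry":0,"rz":0}]'
python3 -c "
from h import *
plan([.5358,.3313,.412],14)
for n in ('scene','wrist'):
  c=read_camera(n);cv2.imwrite('pics/%s11.png'%n,c['frame'][:,:,::-1])"
```

```text
time: 25.8
eef_pos: [0.5367, -0.1055, 0.4132]
tcp_rot: [-0.641, 0.759, -0.087, 0.072]
contact_force: [-0.1, -0.0, -2.1]
opening: 0.179
time: 26.3
eef_pos: [0.5368, -0.1055, 0.4117]
tcp_rot: [-0.645, 0.764, -0.001, 0.001]
contact_force: [-0.0, -0.3, -0.7]
opening: 0.178
t 26.3 tcp [ 0.5368 -0.1055  0.4117] turn [ -0.16  -0.05 -23.6 ] shift [-4.241e+02 -1.047e+02 -3.000e-01] before turn [-430.5   73.8   -0.6] F [-0.04 -0.26 -0.66] op 0.178
```

View pics/wrist11.png

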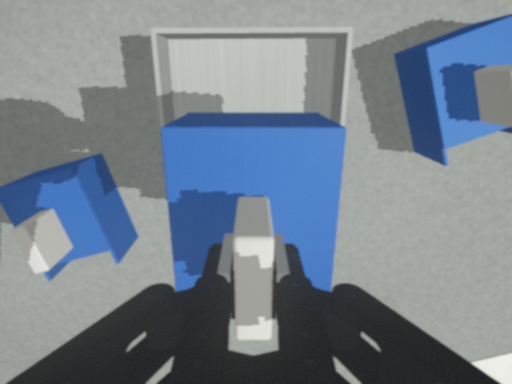

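View pics/scene11.png

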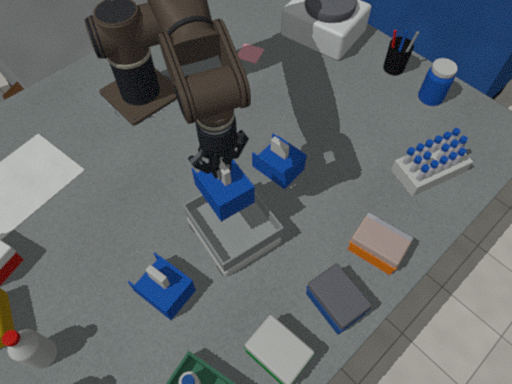

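```bash
python3 -m jog '[{"grip":1,"x":0,"y":0,"z":0,"rx":0,"ry":0,"rz":-2.6},{"grip":1,"x":0,"y":0,"z":0,"rx":0,"ry":0,"rz":-5},{"grip":1,"x":0,"y":0,"z":0,"rx":0,"ry":0,"rz":-6},{"grip":1,"x":0,"y":0,"z":0,"rx":0,"ry":0,"rz":-6},{"grip":1,"x":0,"y":0,"z":0,"rx":0,"ry":0,"rz":-4},{"grip":1,"x":-8,"y":-2,"z":0,"rx":0,"ry":0,"rz":0},{"grip":1,"x":-16,"y":-4,"z":0,"rx":0,"ry":0,"rz":0},{"grip":1,"x":-24,"y":-6,"z":0,"rx":0,"ry":0,"rz":0}]'
python3 -m jog '[{"grip":1,"x":-24,"y":-6,"z":0,"rx":0,"ry":0,"rz":0},{"grip":1,"x":-24,"y":-6,"z":0,"rx":0,"ry":0,"rz":0},{"grip":1,"x":-24,"y":-6,"z":0,"rx":0,"ry":0,"rz":0},{"grip":1,"x":-24,"y":-6,"z":0,"rx":0,"ry":0,"rz":0},{"grip":1,"x":-24,"y":-6,"z":0,"rx":0,"ry":0,"rz":0},{"grip":1,"x":-24,"y":-6,"z":0,"rx":0,"ry":0,"rz":0},{"grip":1,"x":-24,"y":-6,"z":0,"rx":0,"ry":0,"rz":0},{"grip":1,"x":-24,"y":-6,"z":0,"rx":0,"ry":0,"rz":0}]'
python3 -m jog '[{"grip":1,"x":-24,"y":-6,"z":0,"rx":0,"ry":0,"rz":0},{"grip":1,"x":-24,"y":-6,"z":0,"rx":0,"ry":0,"rz":0},{"grip":1,"x":-24,"y":-6,"z":0,"rx":0,"ry":0,"rz":0},{"grip":1,"x":-24,"y":-6,"z":0,"rx":0,"ry":0,"rz":0},{"grip":1,"x":-24,"y":-6,"z":0,"rx":0,"ry":0,"rz":0},{"grip":1,"x":-24,"y":-6,"z":0,"rx":0,"ry":0,"rz":0},{"grip":1,"x":-16,"y":-4,"z":0,"rx":0,"ry":0,"rz":0},{"grip":1,"x":-8,"y":-2,"z":0,"rx":0,"ry":0,"rz":0}]'
python3 -m jog '[{"grip":1,"x":0,"y":0,"z":0,"rx":0,"ry":0,"rz":0},{"grip":1,"x":0,"y":0,"z":0,"rx":0,"ry":0,"rz":0},{"grip":1,"x":0,"y":0,"z":0,"rx":0,"ry":0,"rz":0}]'
python3 -c "
from h import *
plan([.5358,.3313,.2527],14)
c=read_camera('scene');cv2.imwrite('pics/scene12.png',c['frame'][:,:,::-1])"
```

```text
time: 27.07
eef_pos: [0.5366, -0.0563, 0.411]
tcp_rot: [0.787, -0.618, 0.001, -0.0]
contact_force: [0.3, -0.2, -1.6]
opening: 0.178
time: 27.73
eef_pos: [0.5363, 0.1436, 0.4111]
tcp_rot: [0.787, -0.616, 0.0, -0.0]
contact_force: [-0.1, -0.8, -1.3]
opening: 0.178
time: 28.4
eef_pos: [0.5361, 0.3175, 0.4109]
tcp_rot: [0.788, -0.615, -0.0, -0.0]
contact_force: [0.2, -0.3, -1.5]
opening: 0.179
time: 28.65
eef_pos: [0.5369, 0.3144, 0.4108]
tcp_rot: [0.788, -0.616, 0.0, 0.0]
contact_force: [-1.1, 0.5, -0.8]
opening: 0.173
t 28.65 tcp [0.5369 0.3144 0.4108] turn [ 0.02 -0.03 -0.06] shift [-16.7  -3.1 158.1] before turn [-16.8  -3.1 158.1] F [-1.09  0.51 -0.81] op 0.173
```

View pics/scene12.png

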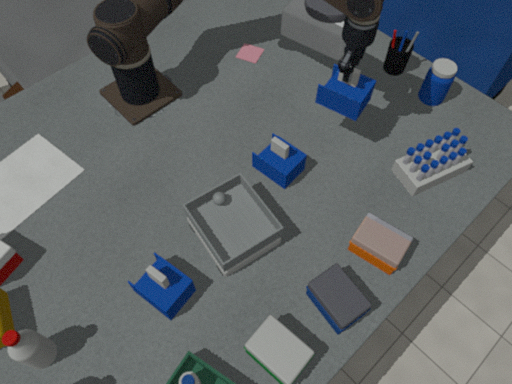

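The ball lies in the pan at (219,199). Lowering the scoop back to its place.

```bash
python3 -m jog '[{"grip":1,"x":-5,"y":-1,"z":8,"rx":0,"ry":0,"rz":0},{"grip":1,"x":-8,"y":-1.5,"z":16,"rx":0,"ry":0,"rz":0},{"grip":1,"x":-4,"y":-0.5,"z":24,"rx":0,"ry":0,"rz":0},{"grip":1,"x":0,"y":0,"z":28,"rx":0,"ry":0,"rz":0},{"grip":1,"x":0,"y":0,"z":24,"rx":0,"ry":0,"rz":0},{"grip":1,"x":0,"y":0,"z":16,"rx":0,"ry":0,"rz":0},{"grip":1,"x":0,"y":0,"z":12,"rx":0,"ry":0,"rz":0},{"grip":1,"x":0,"y":0,"z":0,"rx":0,"ry":0,"rz":0}]'
python3 -m jog '[{"grip":1,"x":0,"y":0,"z":0,"rx":0,"ry":0,"rz":0},{"grip":1,"x":0,"y":0,"z":0,"rx":0,"ry":0,"rz":0},{"grip":1,"x":0,"y":0,"z":0,"rx":0,"ry":0,"rz":0}]'
python3 -c "
from h import *
weigh(6);plan([.5358,.3313,.2527],14)
for n in ('scene','wrist'):
  c=read_camera(n);f=c['frame'][:,:,::-1]
  cv2.imwrite('pics/%s13.png'%n,f if n=='wrist' else cv2.resize(f[60:200,240:400],None,fx=4,fy=4))"
```

```text
time: 29.37
eef_pos: [0.5347, 0.3314, 0.2789]
tcp_rot: [0.788, -0.616, -0.002, 0.003]
contact_force: [-1.0, -0.5, -1.2]
opening: 0.176
time: 29.62
eef_pos: [0.5364, 0.3325, 0.285]
tcp_rot: [0.788, -0.616, 0.001, -0.002]
contact_force: [0.3, -0.1, -1.2]
opening: 0.18
F,eff mean [  0.06   0.14  -1.36 -39.53 -27.1 ] std [0.43 0.63 0.25 0.15 0.1 ] t 29.9167
t 29.92 tcp [0.5357 0.3323 0.2835] turn [-0.05  0.01  0.  ] shift [ 1.   0.2 30.8] before turn [ 1.   0.2 30.8] F [-0.41 -0.36 -1.77] op 0.173
```

View pics/scene13.png

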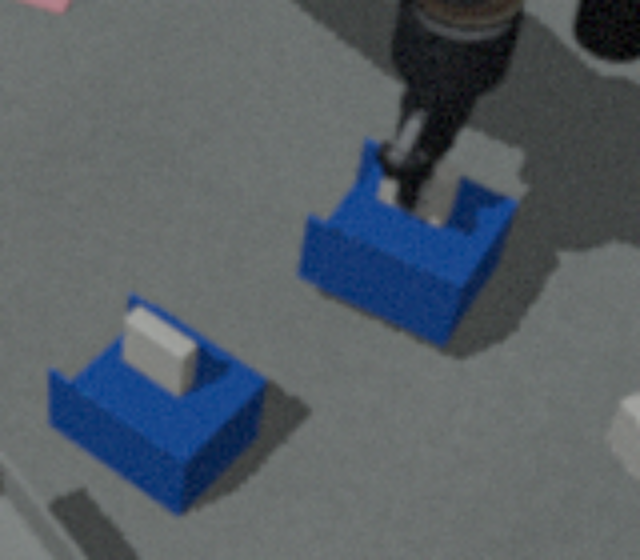

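View pics/wrist13.png

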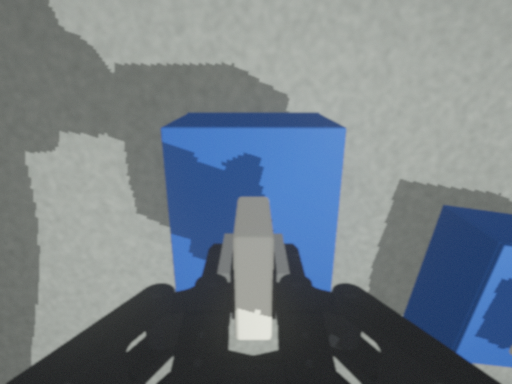

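The wrist view matches the earlier grips, so there was no slip. The scoop now reads 1.4 N, which means it is empty. Setting down, releasing and retreating.

```bash
python3 -m jog '[{"grip":1,"x":1,"y":0,"z":6,"rx":0,"ry":0,"rz":0},{"grip":1,"x":0,"y":0,"z":9,"rx":0,"ry":0,"rz":0},{"grip":1,"x":0,"y":0,"z":8,"rx":0,"ry":0,"rz":0},{"grip":1,"x":0,"y":0,"z":4,"rx":0,"ry":0,"rz":0},{"grip":1,"x":0,"y":0,"z":2,"rx":0,"ry":0,"rz":0},{"grip":1,"x":0,"y":0,"z":2,"rx":0,"ry":0,"rz":0},{"grip":1,"x":0,"y":0,"z":0,"rx":0,"ry":0,"rz":0},{"grip":1,"x":0,"y":0,"z":0,"rx":0,"ry":0,"rz":0}]'
python3 -m jog '[{"grip":1,"x":0,"y":0,"z":0,"rx":0,"ry":0,"rz":0},{"grip":0,"x":0,"y":0,"z":0,"rx":0,"ry":0,"rz":0},{"grip":0,"x":0,"y":0,"z":0,"rx":0,"ry":0,"rz":0},{"grip":0,"x":0,"y":0,"z":0,"rx":0,"ry":0,"rz":0},{"grip":0,"x":0,"y":0,"z":0,"rx":0,"ry":0,"rz":0},{"grip":0,"x":0,"y":0,"z":0,"rx":0,"ry":0,"rz":0},{"grip":0,"x":0,"y":0,"z":-5,"rx":0,"ry":0,"rz":0},{"grip":0,"x":0,"y":0,"z":-15,"rx":0,"ry":0,"rz":0}]'
python3 -m jog '[{"grip":0,"x":0,"y":0,"z":-25,"rx":0,"ry":0,"rz":0},{"grip":0,"x":0,"y":0,"z":-35,"rx":0,"ry":0,"rz":0},{"grip":0,"x":0,"y":0,"z":-35,"rx":0,"ry":0,"rz":0},{"grip":0,"x":0,"y":0,"z":-35,"rx":0,"ry":0,"rz":0},{"grip":0,"x":-15,"y":10,"z":-15,"rx":0,"ry":0,"rz":0},{"grip":0,"x":-25,"y":25,"z":0,"rx":0,"ry":0,"rz":0},{"grip":0,"x":-25,"y":25,"z":0,"rx":0,"ry":0,"rz":0},{"grip":0,"x":-25,"y":25,"z":0,"rx":0,"ry":0,"rz":0}]'
python3 -m jog '[{"grip":0,"x":-25,"y":25,"z":0,"rx":0,"ry":0,"rz":0},{"grip":0,"x":-15,"y":15,"z":0,"rx":0,"ry":0,"rz":0},{"grip":0,"x":0,"y":0,"z":0,"rx":0,"ry":0,"rz":0},{"grip":0,"x":0,"y":0,"z":0,"rx":0,"ry":0,"rz":0},{"grip":0,"x":0,"y":0,"z":0,"rx":0,"ry":0,"rz":0},{"grip":0,"x":0,"y":0,"z":0,"rx":0,"ry":0,"rz":0}]'
python3 - <<'E'
from h import *
plan([.5358,.3313,.2527],14)
c=read_camera('top');f=c['frame'];cv2.imwrite('pics/t14.png',f[:,:,::-1])
for o in ((55,168),(155,180),(358,132)):
    x0,y0=o;sub=f[y0:y0+80,x0:x0+80].astype(int);m=(sub.min(2)>205).astype(np.uint8)
    n,l,st,ce=cv2.connectedComponentsWithStats(m)
    if n>1:
        i=1+np.argmax(st[1:,4]);ys,xs=np.nonzero(l==i);W=np.array([ray(c,(u+x0,v+y0),.116)[:2] for u,v in zip(xs,ys)]);v=np.linalg.svd(W-W.mean(0),full_matrices=False)[2][0];v*=np.sign(v[0])
        print(ray(c,ce[i]+np.array(o),.116)[:2],np.degrees(np.arctan2(v[1],v[0])),st[i,4])
E
```

```text
time: 30.68
eef_pos: [0.536, 0.3314, 0.2532]
tcp_rot: [0.788, -0.616, -0.0, 0.0]
contact_force: [-3.2, -2.0, 5.8]
opening: 0.173
time: 31.35
eef_pos: [0.535, 0.3309, 0.2694]
tcp_rot: [0.788, -0.616, -0.001, 0.002]
contact_force: [0.1, 0.1, -0.3]
opening: 1.002
time: 32.02
eef_pos: [0.4307, 0.3983, 0.418]
tcp_rot: [0.788, -0.616, 0.0, -0.001]
contact_force: [1.0, -0.3, 0.4]
opening: 0.997
time: 32.52
eef_pos: [0.3841, 0.4267, 0.417]
tcp_rot: [0.788, -0.616, 0.0, -0.0]
contact_force: [-0.2, -1.1, -0.1]
opening: 0.999
t 32.52 tcp [0.3841 0.4267 0.417 ] turn [-0.03 -0.01 -0.07] shift [ 129.3 -124.1  164.3] before turn [ 129.1 -124.2  164.4] F [-0.19 -1.07 -0.11] op 0.999
[0.53599269 0.33028725] 14.133407088088088 169
[0.5002504  0.11622447] 5.815913938746585 171
[ 0.56780494 -0.33475142] 10.900367450978361 145
```

View pics/t14.png

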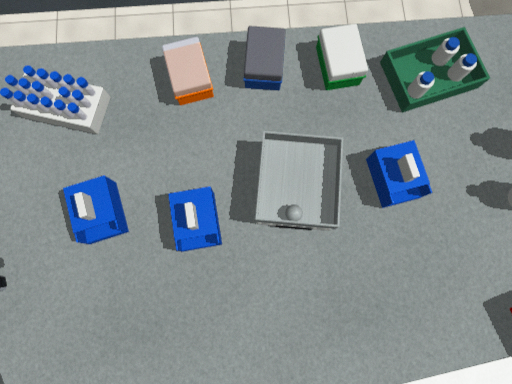

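The ball is in the pan at (294,212). All three scoops stand within about 1 mm of where they started, and the arm is clear.

```bash
python3 -c "
from plant import sign_off
print(sign_off())"
```

```text
the job is handed in; nothing more can be done
None
```

The ball was in the left scoop (at positive y). I tipped it into the scale pan, stood the scoop back in its place and handed the job in at about 32.6 s.

- **Weighing:** I lifted all three scoops level. The right and middle ones each read about 1.6 N (empty), and the left one about 3.7 N. Only the left one was tipped, slowly, to about 29°. Afterwards it read about 1.4 N.
- **Last checks:** The top view showed the ball lying in the pan. All three scoops were upright, within about 1 mm and 0.5° of where they started. The arm was clear of everything with the gripper open.
- **Disagreements:**
  - The force reading is noisy, about ±0.4 N per sample.
  - While still tilted over the pan the left scoop read 2.1 N rather than 1.4 N. I settled that by seeing the ball in the pan.
  - The left scoop's 3.7 N (about 380 g) is also slightly above the 365 g it should weigh at most, which is within the sensor's error.

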